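# Select third gear on the bottle roller and start it

### The arm

A 6-joint arm with a two-finger parallel gripper is mounted at the origin on a cart in front of the work surface, level with it; the furniture and walls round the work are solid. World frame = base frame: x ahead of the robot, y to its left, z up, the work surface at z = 0. Lengths are in mm, angles in rad, forces in N, time in s.
With the tool pointing down it reaches from about 325 to 1000 mm from the base axis. Payload 5.1 kg.
Tool frame: the origin (TCP) lies midway between the tips of the shut fingers; the grasp point (between the pads) lies 19 mm behind it; z points along the fingers, y is the line along which they close (so a half turn about z gives the same grasp; the last joint's range is limited). The gripper opens to 85 mm and grips with 20 to 120 N. Pads are 22 mm wide; open, the fingers measure 114 mm over their backs; the gripper's body (76 mm by 85 mm) begins 54 mm behind the grasp point. The pads swing forward as they close: fully open they stand 13 mm farther back than shut.
Start: joints at [-1.206, 0.124, 1.65, -0, 1.367, -0.083], TCP at [281.407, -585.914, 231.322] pointing down, gripper open.
Joint ranges: [-2.61, 2.61], [-1.02, 2.33], [0.03, 2.71], [-1.35, 4.49], [0.32, 2.68], [-2.91, 2.91]. Speed limits (rad/s): [2.57, 2.57, 3.14, 3.14, 3.14, 3.14].

### API

Orientations are given as [roll, pitch, yaw] about the fixed x, y, z axes, in that order (R = Rz(yaw) Ry(pitch) Rx(roll)).
In Python, from workcell import * gives the robot as it stands.
- The arm moves only by the tool play_rows, never from a script. Its argument "steps" is a list of rows, each an object of numbers: "dx", "dy", "dz": the shift along the world's x, y, z in m; "wx", "wy", "wz": the turn, a rotation vector about the world's x, y, z in rad. A call has exactly 8 rows; each row shifts and turns the commanded pose from where the row before left it; what a row does not reach is not made up. A row lasts 1/12 s, in which the tool goes at most 41.7 mm and 7.16 degrees, less where a joint would pass 70% of its speed; a pose out of reach is approached as far as the arm can. A call is refused whole if a number of a shift passes 0.0417 or a number of a turn 0.125, either way. A call with a gripper value outside its range is refused whole. "gripper" is the closure in counts, from 0 (fully open) to 255 (shut), set as the call begins (left out, the last holds). The fingers move at their own pace and stop on an object; "force" is the grip in N (left out, the last holds). Time passes only in rows, so rows that do not move let the fingers close, or fill a call up. It gives the time, the measured TCP pose, the force, the opening and the grip force at its end, in the units of the state.
- sense(): the state, without advancing time (a new reading comes with each control period).
- camera(name): name is "side" or "top"; returns a dict with "color" (400x640x3 uint8, blue, green, red), "fx", "fy", "cx", "cy" (pixels), "k1" (the pictures are not rectified: a ray, as slopes to the right and down, at radius r is drawn at 1 + k1 r^2 times it, then the intrinsics apply), "xyz" and "rotation" of the camera in the world. Camera axes: x right, y down, z forward; pixel columns grow to the right and rows downward; lengths in mm; the calibration is good to about 2 mm. A picture is of the moment at which its call begins. There is no depth.
- hand_in(): hands the job in; it is judged then, once.
Trained networks look in the newest picture that a camera, given by its name, has taken for a name from the list of things; names that differ only in an ending like _2 or _b are one class to them, and where a whole thing is asked for, a point or a joint stands for the part that bears it (a point fixed in the world has none). Each returns a list of dicts, best first, with "score" (0 to 1); they miss things now and then, are a little off and sometimes report something else, mostly with a low value. They report only what shows in the picture. A call takes as long as a camera call.
- find_in(camera, query): "point" ([x, y, z] in mm, in world coordinates, good to about 4 mm: the middle of the surface that is visible of it).
The state is a dict: "time": time; "qpos": joint angles; "joint_velocities": joint speeds; "effort": joint torques, N m; "tcp_pos": TCP position; "tool_rot": TCP orientation; "contact_force": force on the tool from outside, world axes, zero at the start; "ft_torque": the same for the moment, N m; "gripper_width": opening from 0.0 (shut) to 1.0 (fully open); "grip_force": force on a finger pad.
Only numpy, scipy, OpenCV 4.12 (cv2) and the standard library are available. Lean on these libraries where they do the work, as an engineer would, in place of code of your own. Each camera call takes 0.05 s, during which the arm holds its last target. There are 200 camera calls.

### The job

Put the bottle roller into third gear and start it: with the fingertips, push the gear lever across the neutral channel to the right and then forward, away from the robot, until it is fully home in the slot marked with three dots, without gripping or forcing it and without straying into another slot. Only then press the green start button right down and let it come up again. Leave the red stop button unpressed, and the bottle on the rollers and the things beside the machine where they are.

Things in the scene. Friction and masses are not known exactly. Their poses are not given: they have to be found in the camera images.
- bottle_roller: The bottle roller, screwed to the bench: white gearbox, 140 (x) x 190 (y) x 84 mm high, with two black rollers to its right that carry a bottle. Origin: on the bench right under the lever's pivot. Its x points forward, away from the robot; y to the left, z up. Gearbox from x -70 to 70, y -70 to 120 mm; roller bed from y -70 to -302 mm, end bearing 72 mm high.
- lever_across (a joint): Sideways tilt of the gear lever, rad: 0 upright, + to the right (roller's -y), toward the rollers. Left slots at -0.35, right slots at +0.35, stopped by the gate at about +-0.39. Starts left of centre. It moves only in the neutral channel (lever_fore within about 0.08 of 0). Stiff hinge: about 1.5 N at the knob moves it, and it stays where it is left.
- lever_fore (a joint): Fore-and-aft tilt of the gear lever, rad: 0 in the neutral channel, + forward (roller's +x). The stick can leave the channel only in line with a slot: first slot left forward, second left back, third right forward, fourth right back. Fully home, stopped by the slot's end, at about 0.40 either way. Same friction; no spring, it stays where it is left.
- lever_knob: The gear lever: black knob 35 mm across, 39 mm tall, on a 10 mm stick; origin at the knob's widest part, 125 mm from the pivot, which is 46 mm above the roller's origin. In the roller's frame it is at (125 sin fore, -125 cos fore sin across, 46 + 125 cos fore cos across) mm. z runs up the stick. A pinch or push of over 30 N counts as forcing. The steel gate plate (75 x 75 mm) is 92 mm above the bench.
- start_button_top (a point): Centre of the top of the green start button, 26 mm across, on top of the gearbox at its left near corner (35 mm back from and 88 mm to the left of the lever's pivot, top about 106 mm above the bench). Pressed straight down.
- start_button (a joint): Travel of the start button, m: 0 up, 0.006 fully down, which takes 5 N; it springs back.
- stop_button_top (a point): Centre of the top of the red stop button, like the green one, on the gearbox's left far corner, 70 mm forward of the green one. To be left alone.
- stop_button (a joint): Travel of the red stop button, m: 0 up, 0.006 fully down.
- bottle_centre (a point): Middle of the white one-litre sample bottle that lies loose on the rollers, 92 mm in diameter, 190 mm long, its cap to the right; its top is 139 mm above the bench. To be left alone.
- timer: White timer, 62 x 62 x 18 mm, lying loose on the bench left of the gearbox; origin under its centre. To be left alone.
- standard_bottle: Small white bottle, 47 mm in diameter, 92 mm tall, standing loose left of the gearbox's far half; origin under its centre. To be left alone.
- reagent_bottle: Small amber bottle, 47 mm in diameter, 97 mm tall, standing loose behind the rollers; origin under its centre. To be left alone.

How it is judged:
By the outcome, as a careful person would: the job done as asked, in the order asked, and still so for the second after the job is handed in, with the robot touching nothing.
It also fails if it takes over 61 s, if anything falls off the work surface, if the arm or the gripper's body presses on something with over 40 N, if the wrist force passes 120 N, or if a joint passes its speed limit or range.

## Working session

There is one attempt and no reset: what is moved stays moved. The work goes in short steps, Python scripts to look and compute and a tool call to move; the robot and the scene stay as the last step left them, time stands still between calls to the robot, and variables do not carry over. Pictures are saved under pics/ and viewed, at most 10 in all, crops included, and the job is handed in when it is done.

Besides the shell and the picture viewer there is one more tool, called after ">>>" as name(argument=value, ...) on one line, values as JSON. play_rows: Moves the arm, as the interface text tells. Its arguments: {"type":"object","properties":{"steps":{"type":"array","items":{"type":"object","properties":{"dx":{"type":"number"},"dy":{"type":"number"},"dz":{"type":"number"},"wx":{"type":"number"},"wy":{"type":"number"},"wz":{"type":"number"}}}},"gripper":{"type":"number"},"force":{"type":"number"}},"required":["steps"]}

```bash
mkdir -p pics; python3 - <<'E'
from workcell import *
import cv2
for n in ("side","top"):
    c=camera(n); cv2.imwrite(f"pics/{n}0.png",c["color"])
    print(n,{k:v for k,v in c.items() if k!="color"})
    for q in ("lever_knob","start_button_top","stop_button_top","bottle_centre","bottle_roller","timer","standard_bottle","reagent_bottle"):
        print(q,[(d["point"],d["score"]) for d in find_in(n,q)[:2]])
print(sense())
E
```

```text
side {'fx': 504.6409456842853, 'fy': 504.6409456842853, 'cx': 309.24267507132186, 'cy': 208.30464840841634, 'k1': -0.012517121367929292, 'xyz': array([148.8635967 , 961.82028452, 530.61245128]), 'rotation': array([-1.98415739, -0.01545799, -2.67628595])}
lever_knob [([510.1, 162.2, 165.0], 0.71)]
start_button_top [([458.4, 222.9, 108.7], 0.46)]
stop_button_top [([504.0, 160.7, 164.1], 0.65), ([528.1, 234.6, 104.8], 0.51)]
bottle_centre [([518.6, 30.2, 117.0], 0.77)]
bottle_roller [([495.6, 209.7, 79.7], 0.65)]
timer [([447.3, 301.3, 16.6], 0.56)]
standard_bottle [([519.7, 30.4, 120.3], 0.47)]
reagent_bottle [([637.1, 58.2, 56.3], 0.91)]
top {'fx': 499.85259082860006, 'fy': 499.85259082860006, 'cx': 310.9608212029006, 'cy': 196.31235473122146, 'k1': -0.137747772358782, 'xyz': array([ 407.34132045,  126.83876386, 1245.79561482]), 'rotation': array([-3.00105335,  0.00759381, -1.55104289])}
lever_knob [([511.8, 154.9, 183.3], 0.68), ([536.5, -35.4, 127.2], 0.35)]
start_button_top [([463.3, 214.1, 109.9], 0.69)]
stop_button_top [([532.3, 226.9, 102.8], 0.62)]
bottle_centre [([535.8, -39.5
[... 215 characters left out ...]
 array([-1.20559418e+00,  1.23727963e-01,  1.65029732e+00,  2.00990082e-05,
        1.36749689e+00, -8.26482555e-02]), 'joint_velocities': array([-1.12538690e-03,  6.09991172e-04, -1.20602308e-03,  5.33659677e-05,
        8.26389637e-04, -2.99329343e-04]), 'effort': array([-2.61219306e-03, -4.23585927e+01, -3.65766227e+01, -3.58409716e-04,
        4.29473548e-04, -4.66820396e-07]), 'tcp_pos': array([ 281.41570117, -585.91158159,  231.37046341]), 'tool_rot': array([ 3.14152079e+00, -1.37994662e-05,  4.47846345e-01]), 'contact_force': array([-0.48390643, -0.4083898 , -0.17222605]), 'ft_torque': array([0.01393665, 0.0027839 , 0.02161883]), 'grip_force': 0.0, 'gripper_width': 0.9996509223717408}
```

View pics/top0.png

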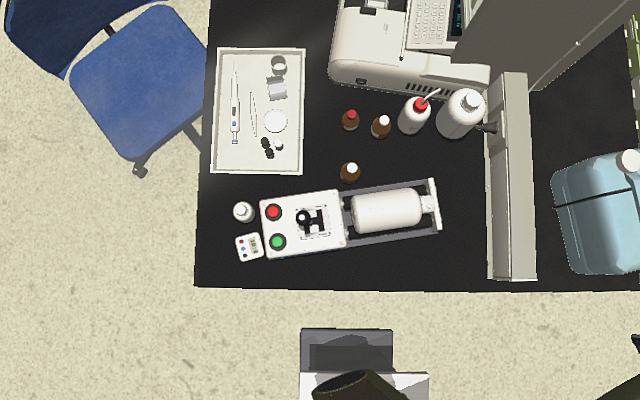

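View pics/side0.png

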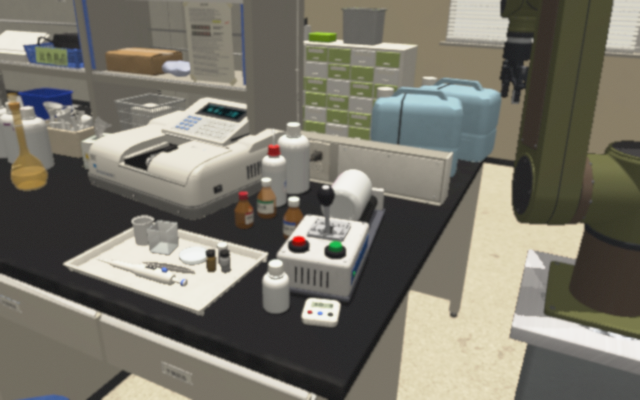

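Top view: machine yawed ~10° (left turn), green button at (277,241), red at (274,211), knob at (303,215) at left of centre; a low wall stands at columns 485–535 between the arm and the machine. Side view: knob (327,195), red (299,242), green (336,249). I'll zoom in to fit the pose.

```bash
python3 - <<'E'
import cv2,numpy as np
a=cv2.imread("pics/top0.png")[170:270,225:445]; b=cv2.imread("pics/side0.png")[170:300,270:400]
a=cv2.resize(a,None,fx=3.6,fy=3.6,interpolation=cv2.INTER_CUBIC)
cv2.imwrite("pics/topc.png",a)
cv2.imwrite("pics/sidec.png",cv2.resize(b,None,fx=4.5,fy=4.5,interpolation=cv2.INTER_CUBIC))
for n in("top","side"):
    h=cv2.cvtColor(cv2.imread(f"pics/{n}0.png"),cv2.COLOR_BGR2HSV)
    for nm,lo,hi in(("g",55,80),("r",0,5),("r2",174,180)):
        m=cv2.inRange(h,(lo,150,80),(hi,255,255)); k,_,s,c=cv2.connectedComponentsWithStats(m)
        print(n,nm,[(s[i].tolist(),c[i].round(1).tolist()) for i in range(1,k) if s[i,4]>30])
E
```

```text
top g []
top r [([413, 98, 15, 15, 140], [419.8, 105.0]), ([267, 206, 12, 11, 99], [272.6, 211.2])]
top r2 [([348, 110, 8, 9, 57], [351.4, 113.6])]
side g [([329, 241, 13, 10, 94], [335.2, 246.1])]
side r [([269, 145, 10, 10, 91], [273.4, 149.8]), ([292, 237, 14, 9, 101], [298.3, 241.1])]
side r2 [([239, 192, 8, 7, 45], [242.5, 195.0])]
```

View pics/topc.png

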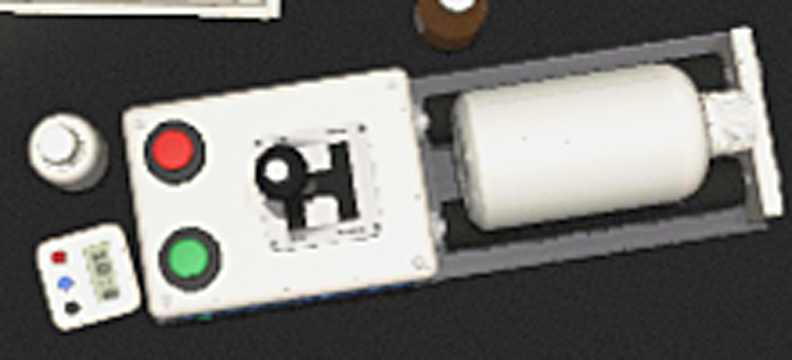

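View pics/sidec.png

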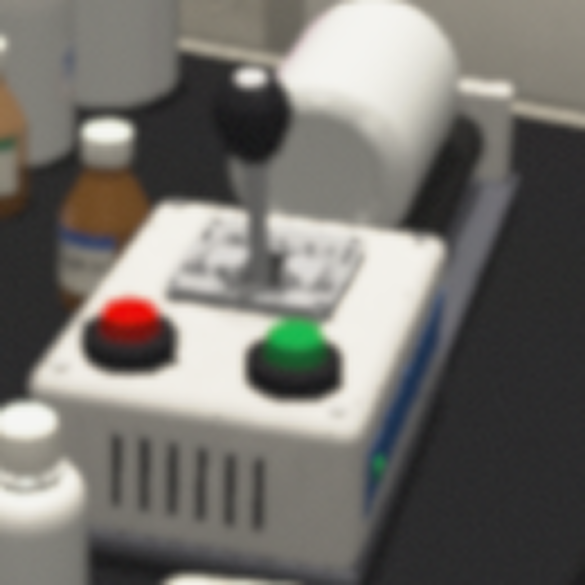

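Top crop: buttons, four gearbox corners, H-gate, and the knob at upper left of gate; side crop shows the same. I'll fit the machine pose and lever angles to these pixels.

```bash
cat >h.py <<'E'
import numpy as np
from scipy.spatial.transform import Rotation as R
from scipy.optimize import least_squares
def proj(c,p):
    d=R.from_euler('xyz',c["rotation"]).inv().apply(np.atleast_2d(p)-c["xyz"])
    s=d[:,:2]/d[:,2:]; s=s*(1+c["k1"]*(s**2).sum(1,keepdims=True))
    return s*[c["fx"],c["fy"]]+[c["cx"],c["cy"]]
def w(P,p): return R.from_euler('z',P[2]).apply(np.atleast_2d(p))+[P[0],P[1],0]
def knob(f,a,l=125): return np.array([l*np.sin(f),-l*np.cos(f)*np.sin(a),46+l*np.cos(f)*np.cos(a)])
E
python3 - <<'E'
from workcell import *; from h import *
T,S=camera("top"),camera("side")
M=np.array([[-35,88,106],[35,88,106],[70,120,84],[70,-70,84],[-70,-70,84],[-70,120,84]])
t=np.array([[276.9,241.7],[273.1,211.9],[259.7,199.7],[338.3,188.9],[346.7,247.8],[268.9,259.4]])
s=np.array([[335.8,244.4],[298.9,239.6],[277.8,255.6],[306.7,215.6],[368.9,225.6],[350.5,266.7]])
kt,ks=[303.3,217.8],[326.2,194.9]
for use in("ts","t","s"):
    def f(v,full=True):
        e=[]
        if "t" in use: e.append(proj(T,w(v,M))-t); e.append(proj(T,w(v,knob(*v[3:])))-kt)
        if "s" in use: e.append(proj(S,w(v,M))-s); e.append(proj(S,w(v,knob(*v[3:])))-ks)
        return np.vstack(e).ravel()
    r=least_squares(f,[505,135,.18,0,-.2],loss="soft_l1"); print(use,r.x.round(3),f(r.x).round(1).reshape(-1,2).tolist())
    P=r.x
    for n,p in(("knob",knob(*P[3:])),("neutral right",knob(0,.35)),("third",knob(.4,.35)),("green",[-35,88,106]),("bottle",[0,-170,93])): print(n,w(P,p).round(1))
E
```

```text
ts [ 5.11003e+02  1.33435e+02  1.65000e-01  3.80000e-02 -1.55000e-01] [[-0.1, 0.2], [-0.5, -0.2], [-1.7, 0.3], [-0.4, -0.5], [0.4, -0.4], [-3.0, -0.1], [0.2, -0.1], [0.5, -0.2], [0.6, -1.1], [-2.1, -1.6], [0.2, -2.1], [2.2, -3.0], [0.2, -0.2], [0.1, 0.5]]
knob [[512.5 153.2 169.4]]
neutral right [[518.   91.2 163.4]]
third [[565.5 102.5 154.2]]
green [[462.  214.5 106. ]]
bottle [[538.9 -34.3  93. ]]
t [ 5.10525e+02  1.31965e+02  1.59000e-01  4.10000e-02 -1.70000e-01] [[0.4, 0.2], [0.2, -0.2], [-1.0, 0.2], [0.4, -0.2], [0.8, 0.0], [-2.6, -0.1], [0.0, 0.0]]
knob [[512.2 153.7 169.1]]
neutral right [[517.3  89.6 163.4]]
third [[564.8 100.7 154.2]]
green [[462.  213.3 106. ]]
bottle [[537.5 -35.9  93. ]]
s [ 5.10638e+02  1.37467e+02  1.76000e-01  3.90000e-02 -1.17000e-01] [[0.3, 0.8], [0.2, -0.0], [-2.6, -0.3], [-0.9, -1.3], [1.4, -2.5], [0.3, 0.8], [0.0, -0.0]]
knob [[512.9 152.6 170.1]]
neutral right [[518.1  95.3 163.4]]
third [[565.5 107.1 154.2]]
green [[460.8 218.  106. ]]
bottle [[540.3 -29.9  93. ]]
```

>>> play_rows(steps=[{"dz":0.04},{"dz":0.04},{"dz":0.03,"dy":0.02},{"dx":0.01,"dy":0.035,"wz":-0.05},{"dx":0.01,"dy":0.038,"wz":-0.06},{"dx":0.01,"dy":0.038,"wz":-0.06},{"dx":0.01,"dy":0.038,"wz":-0.06},{"dx":0.01,"dy":0.038,"wz":-0.05}], gripper=255, force=20)

```text
$.steps[0]: bad value
```

>>> play_rows(steps=[{"dx":0.01,"dy":0.039},{"dx":0.01,"dy":0.039},{"dx":0.01,"dy":0.039},{"dx":0.01,"dy":0.039},{"dx":0.01,"dy":0.039},{"dx":0.01,"dy":0.039},{"dx":0.01,"dy":0.039},{"dx":0.01,"dy":0.039}])

```text
$.steps[0]: bad value
```

>>> play_rows(steps=[{"dx":0,"dy":0,"dz":0.04,"wx":0,"wy":0,"wz":0},{"dx":0,"dy":0,"dz":0.04,"wx":0,"wy":0,"wz":0},{"dx":0,"dy":0.02,"dz":0.03,"wx":0,"wy":0,"wz":0},{"dx":0.01,"dy":0.035,"dz":0,"wx":0,"wy":0,"wz":-0.05},{"dx":0.01,"dy":0.038,"dz":0,"wx":0,"wy":0,"wz":-0.06},{"dx":0.01,"dy":0.038,"dz":0,"wx":0,"wy":0,"wz":-0.06},{"dx":0.01,"dy":0.038,"dz":0,"wx":0,"wy":0,"wz":-0.06},{"dx":0.01,"dy":0.038,"dz":0,"wx":0,"wy":0,"wz":-0.05}], gripper=255, force=20)

```text
time: 1.67
tcp_pos: [331.5, -377.2, 341.4]
tool_rot: [3.141, -0.0, 0.164]
contact_force: [0.3, 0.7, 0.1]
gripper_width: 0.002
grip_force: 0.0
```

>>> play_rows(steps=[{"dx":0.01,"dy":0.037,"dz":0,"wx":0,"wy":0,"wz":0},{"dx":0.01,"dy":0.037,"dz":0,"wx":0,"wy":0,"wz":0},{"dx":0.01,"dy":0.037,"dz":0,"wx":0,"wy":0,"wz":0},{"dx":0.01,"dy":0.037,"dz":0,"wx":0,"wy":0,"wz":0},{"dx":0.01,"dy":0.037,"dz":0,"wx":0,"wy":0,"wz":0},{"dx":0.01,"dy":0.037,"dz":0,"wx":0,"wy":0,"wz":0},{"dx":0.01,"dy":0.037,"dz":0,"wx":0,"wy":0,"wz":0},{"dx":0.01,"dy":0.037,"dz":0,"wx":0,"wy":0,"wz":0}])

```text
time: 2.33
tcp_pos: [411.4, -81.1, 341.7]
tool_rot: [3.141, -0.001, 0.168]
contact_force: [0.1, -0.8, 1.0]
gripper_width: 0.001
grip_force: 0.0
```

>>> play_rows(steps=[{"dx":0.012,"dy":0.037,"dz":0,"wx":0,"wy":0,"wz":0},{"dx":0.012,"dy":0.037,"dz":0,"wx":0,"wy":0,"wz":0},{"dx":0.012,"dy":0.037,"dz":0,"wx":0,"wy":0,"wz":0},{"dx":0.012,"dy":0.037,"dz":0,"wx":0,"wy":0,"wz":0},{"dx":0.012,"dy":0.037,"dz":0,"wx":0,"wy":0,"wz":0},{"dx":0.012,"dy":0.037,"dz":0,"wx":0,"wy":0,"wz":0},{"dx":0.012,"dy":0.037,"dz":0,"wx":0,"wy":0,"wz":0},{"dx":0.008,"dy":0.028,"dz":0,"wx":0,"wy":0,"wz":0}])

```text
time: 3.0
tcp_pos: [503.7, 207.0, 341.3]
tool_rot: [-3.141, -0.0, 0.17]
contact_force: [-0.0, -0.2, 0.8]
gripper_width: -0.001
grip_force: 0.0
```

>>> play_rows(steps=[{"dx":0,"dy":0,"dz":-0.03,"wx":0,"wy":0,"wz":0},{"dx":0,"dy":0,"dz":-0.03,"wx":0,"wy":0,"wz":0},{"dx":0,"dy":0,"dz":-0.03,"wx":0,"wy":0,"wz":0},{"dx":0,"dy":0,"dz":-0.03,"wx":0,"wy":0,"wz":0},{"dx":0,"dy":0,"dz":-0.03,"wx":0,"wy":0,"wz":0},{"dx":0,"dy":0,"dz":-0.025,"wx":0,"wy":0,"wz":0},{"dx":0,"dy":0,"dz":-0.018,"wx":0,"wy":0,"wz":0},{"dx":0,"dy":0,"dz":0,"wx":0,"wy":0,"wz":0}])

```text
time: 3.67
tcp_pos: [500.3, 203.2, 143.2]
tool_rot: [3.141, 0.009, 0.168]
contact_force: [-1.4, -1.1, -0.3]
gripper_width: -0.0
grip_force: 0.0
```

```bash
python3 - <<'E'
from workcell import *
import cv2
print(sense()["tcp_pos"],sense()["contact_force"])
b=camera("side")["color"][90:290,230:430]; a=camera("top")["color"][150:270,225:345]
cv2.imwrite("pics/c1.png",np.hstack([cv2.resize(b,(400,400),interpolation=3),cv2.resize(a,(400,400),interpolation=3)]) if 'np' in globals() else __import__('numpy').hstack([cv2.resize(b,(400,400)),cv2.resize(a,(400,400))]))
E
```

```text
[500.28343505 203.15560419 143.21317952] [-1.38305661 -1.09392738 -0.31450225]
```

View pics/c1.png

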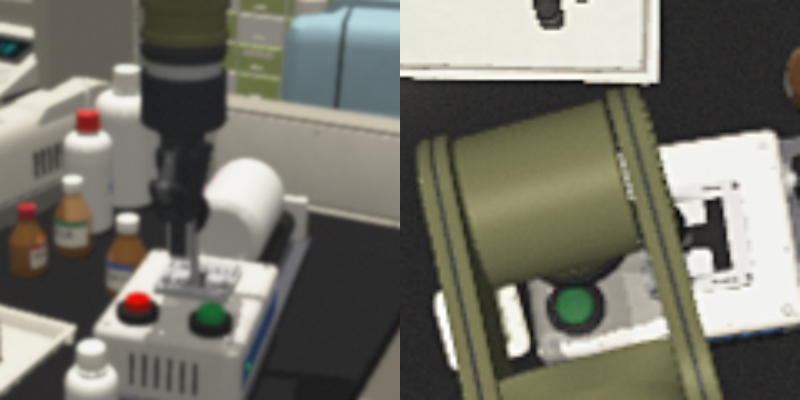

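Fingers stand just left of the knob, tip at about (185,258) in the side crop, no contact. Pushing right along the machine's −y.

>>> play_rows(steps=[{"dx":0.0008,"dy":-0.005,"dz":0,"wx":0,"wy":0,"wz":0},{"dx":0.0008,"dy":-0.005,"dz":0,"wx":0,"wy":0,"wz":0},{"dx":0.0008,"dy":-0.005,"dz":0,"wx":0,"wy":0,"wz":0},{"dx":0.0008,"dy":-0.005,"dz":0,"wx":0,"wy":0,"wz":0},{"dx":0.0008,"dy":-0.003,"dz":0,"wx":0,"wy":0,"wz":0},{"dx":0.0005,"dy":-0.003,"dz":0,"wx":0,"wy":0,"wz":0},{"dx":0.0005,"dy":-0.003,"dz":0,"wx":0,"wy":0,"wz":0},{"dx":0.0005,"dy":-0.003,"dz":0,"wx":0,"wy":0,"wz":0}])

```text
time: 4.43
tcp_pos: [509.1, 171.9, 148.6]
tool_rot: [-3.141, -0.001, 0.168]
contact_force: [0.9, 1.1, 1.3]
gripper_width: -0.002
grip_force: 0.8
```

>>> play_rows(steps=[{"dx":0.0008,"dy":-0.004,"dz":0,"wx":0,"wy":0,"wz":0},{"dx":0.0006,"dy":-0.004,"dz":0,"wx":0,"wy":0,"wz":0},{"dx":0.0006,"dy":-0.004,"dz":0,"wx":0,"wy":0,"wz":0},{"dx":0.0006,"dy":-0.004,"dz":0,"wx":0,"wy":0,"wz":0},{"dx":0.0006,"dy":-0.004,"dz":0,"wx":0,"wy":0,"wz":0},{"dx":0.0006,"dy":-0.004,"dz":0,"wx":0,"wy":0,"wz":0},{"dx":0.0006,"dy":-0.003,"dz":0,"wx":0,"wy":0,"wz":0},{"dx":0.0006,"dy":-0.003,"dz":0,"wx":0,"wy":0,"wz":0}])

```text
time: 5.1
tcp_pos: [513.9, 141.7, 148.2]
tool_rot: [3.142, 0.0, 0.168]
contact_force: [-0.3, 2.0, 0.3]
gripper_width: 0.001
grip_force: 0.6
```

```bash
python3 - <<'E'
from workcell import *
import cv2,numpy as np
print(sense()["tcp_pos"],sense()["contact_force"])
b=camera("side")["color"][140:270,260:390]; a=camera("top")["color"][170:250,265:345]
print([find_in(n,"lever_knob")[:1] for n in("side","top")])
cv2.imwrite("pics/c2.png",np.hstack([cv2.resize(b,(400,400)),cv2.resize(a,(400,400))]))
E
```

```text
[513.8712192  141.66640972 148.17216313] [-0.34007707  1.97886503  0.29981864]
[[{'point': [513.3, 122.9, 122.9], 'score': 0.55}], []]
```

View pics/c2.png

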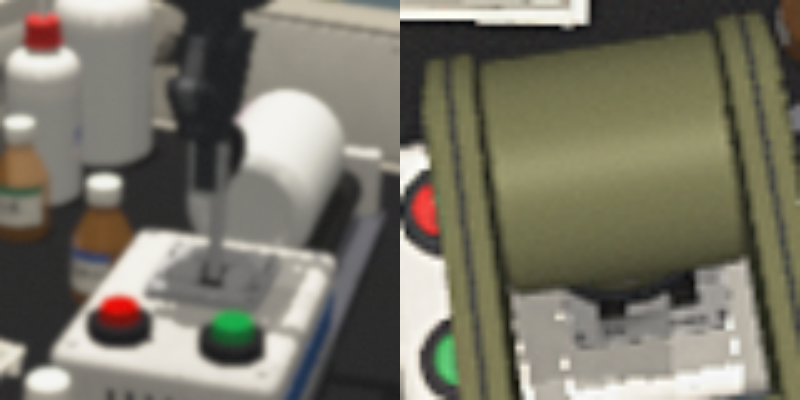

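The stick has moved to about centre, push force 2 N. Continuing gently.

>>> play_rows(steps=[{"dx":0.0006,"dy":-0.003,"dz":-0.001,"wx":0,"wy":0,"wz":0},{"dx":0.0005,"dy":-0.003,"dz":-0.001,"wx":0,"wy":0,"wz":0},{"dx":0.0005,"dy":-0.003,"dz":-0.001,"wx":0,"wy":0,"wz":0},{"dx":0.0005,"dy":-0.003,"dz":-0.001,"wx":0,"wy":0,"wz":0},{"dx":0.0005,"dy":-0.002,"dz":-0.001,"wx":0,"wy":0,"wz":0},{"dx":0.0003,"dy":-0.002,"dz":0,"wx":0,"wy":0,"wz":0},{"dx":0,"dy":0,"dz":0,"wx":0,"wy":0,"wz":0},{"dx":0,"dy":0,"dz":0,"wx":0,"wy":0,"wz":0}])

```text
time: 5.97
tcp_pos: [516.7, 125.8, 143.1]
tool_rot: [3.141, 0.0, 0.168]
contact_force: [0.1, -0.2, 0.6]
gripper_width: 0.001
grip_force: 0.0
```

>>> play_rows(steps=[{"dx":0.0002,"dy":-0.001,"dz":0,"wx":0,"wy":0,"wz":0},{"dx":0.0002,"dy":-0.001,"dz":0,"wx":0,"wy":0,"wz":0},{"dx":0.0002,"dy":-0.001,"dz":0,"wx":0,"wy":0,"wz":0},{"dx":0,"dy":0,"dz":0,"wx":0,"wy":0,"wz":0},{"dx":0,"dy":0,"dz":0,"wx":0,"wy":0,"wz":0},{"dx":0,"dy":0,"dz":0,"wx":0,"wy":0,"wz":0},{"dx":0,"dy":0,"dz":0,"wx":0,"wy":0,"wz":0},{"dx":0,"dy":0,"dz":0,"wx":0,"wy":0,"wz":0}])

```text
time: 6.63
tcp_pos: [517.4, 123.1, 143.4]
tool_rot: [3.142, -0.0, 0.168]
contact_force: [-0.1, 0.0, -0.6]
gripper_width: 0.001
grip_force: 0.4
```

```bash
python3 - <<'E'
from workcell import *
from h import *
import cv2
print(sense()["tcp_pos"],sense()["contact_force"])
C=camera("side");b=C["color"][140:270,260:390]; 
P=[511,133.4,.165]
b=cv2.resize(b,(585,585),interpolation=3)
o=b.copy()
for a,col in((0,(0,0,255)),(.2,(0,255,255)),(.35,(0,255,0))):
    q=(proj(C,w(P,[knob(.0,a,l) for l in (50,125)]))-[260,140])*4.5
    cv2.line(o,*[tuple(int(v) for v in x) for x in q],col,1)
cv2.imwrite("pics/c3.png",o)
E
```

```text
[517.41292574 123.08866909 143.3747616 ] [-0.07935441  0.00697296 -0.58159101]
```

View pics/c3.png

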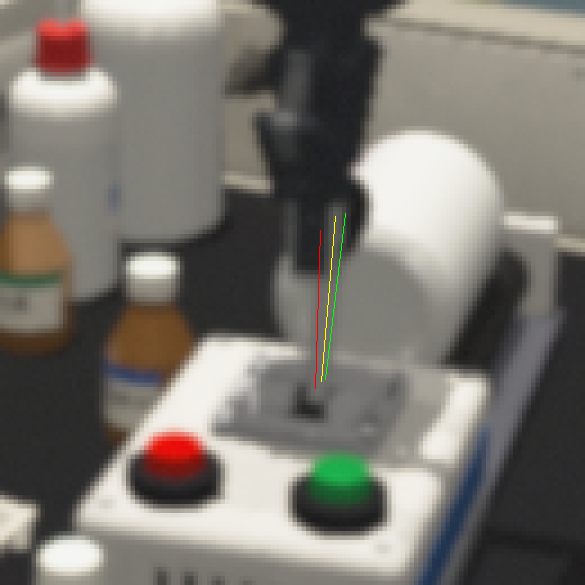

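>>> play_rows(steps=[{"dx":0.0001,"dy":-0.0005,"dz":0,"wx":0,"wy":0,"wz":0},{"dx":0.0001,"dy":-0.0005,"dz":0,"wx":0,"wy":0,"wz":0},{"dx":0.0001,"dy":-0.0005,"dz":0,"wx":0,"wy":0,"wz":0},{"dx":0.0001,"dy":-0.0005,"dz":0,"wx":0,"wy":0,"wz":0},{"dx":0.0001,"dy":-0.0005,"dz":0,"wx":0,"wy":0,"wz":0},{"dx":0.0001,"dy":-0.0005,"dz":0,"wx":0,"wy":0,"wz":0},{"dx":0.0001,"dy":-0.0005,"dz":0,"wx":0,"wy":0,"wz":0},{"dx":0,"dy":-0.0005,"dz":0,"wx":0,"wy":0,"wz":0}])

```text
time: 7.35
tcp_pos: [518.2, 119.0, 143.3]
tool_rot: [3.142, -0.0, 0.168]
contact_force: [-0.6, 1.2, -0.5]
gripper_width: -0.001
grip_force: 0.7
```

>>> play_rows(steps=[{"dx":0.0001,"dy":-0.0005,"dz":0,"wx":0,"wy":0,"wz":0},{"dx":0.0001,"dy":-0.0005,"dz":0,"wx":0,"wy":0,"wz":0},{"dx":0.0001,"dy":-0.0005,"dz":0,"wx":0,"wy":0,"wz":0},{"dx":0.0001,"dy":-0.0005,"dz":0,"wx":0,"wy":0,"wz":0},{"dx":0.0001,"dy":-0.0005,"dz":0,"wx":0,"wy":0,"wz":0},{"dx":0,"dy":0,"dz":0,"wx":0,"wy":0,"wz":0},{"dx":0,"dy":0,"dz":0,"wx":0,"wy":0,"wz":0},{"dx":0,"dy":0,"dz":0,"wx":0,"wy":0,"wz":0}])

```text
time: 8.02
tcp_pos: [518.5, 116.6, 143.2]
tool_rot: [-3.141, 0.0, 0.168]
contact_force: [-0.4, 1.9, -1.5]
gripper_width: -0.002
grip_force: 1.0
```

>>> play_rows(steps=[{"dx":-0.002,"dy":0.012,"dz":0,"wx":0,"wy":0,"wz":0},{"dx":-0.002,"dy":0.013,"dz":0,"wx":0,"wy":0,"wz":0},{"dx":0,"dy":0,"dz":0.03,"wx":0,"wy":0,"wz":0},{"dx":0,"dy":0,"dz":0.03,"wx":0,"wy":0,"wz":0},{"dx":-0.01,"dy":0,"dz":0.03,"wx":0,"wy":0,"wz":0},{"dx":-0.03,"dy":0,"dz":0,"wx":0,"wy":0,"wz":0},{"dx":-0.03,"dy":0,"dz":0,"wx":0,"wy":0,"wz":0},{"dx":-0.03,"dy":-0.01,"dz":0,"wx":0,"wy":0,"wz":0}])

```text
time: 8.68
tcp_pos: [413.9, 133.1, 234.6]
tool_rot: [-3.141, -0.002, 0.17]
contact_force: [0.3, -0.6, 0.3]
gripper_width: -0.0
grip_force: 0.0
```

```bash
python3 - <<'E'
from workcell import *
from h import *
import cv2
print(sense()["tcp_pos"],sense()["contact_force"])
P=[511,133.4,.165]
im=[]
for n,(r,c,s) in {"side":(150,270,100),"top":(165,260,100)}.items():
    C=camera(n); o=cv2.resize(C["color"][r:r+s,c:c+s],(400,400),interpolation=3)
    for a,col in((.35,(0,255,0)),(.39,(0,0,255))):
        q=(proj(C,w(P,[knob(0,a,l) for l in (50,125)]))-[c,r])*400/s
        cv2.line(o,*[tuple(int(v) for v in x) for x in q],col,1)
    im.append(o); print(n,find_in(n,"lever_knob")[:1])
print(w(P,knob(0,.35)),w(P,knob(0,.39)))
cv2.imwrite("pics/c4.png",np.hstack(im))
E
```

```text
[413.94881796 133.06159044 234.62160262] [ 0.26817424 -0.55385688  0.34627904]
side [{'point': [519.7, 104.7, 149.0], 'score': 0.57}]
top [{'point': [521.6, 89.0, 175.5], 'score': 0.48}]
[[518.04022052  91.11991359 163.42158911]] [[518.80585417  86.5218961  161.61363248]]
```

View pics/c4.png

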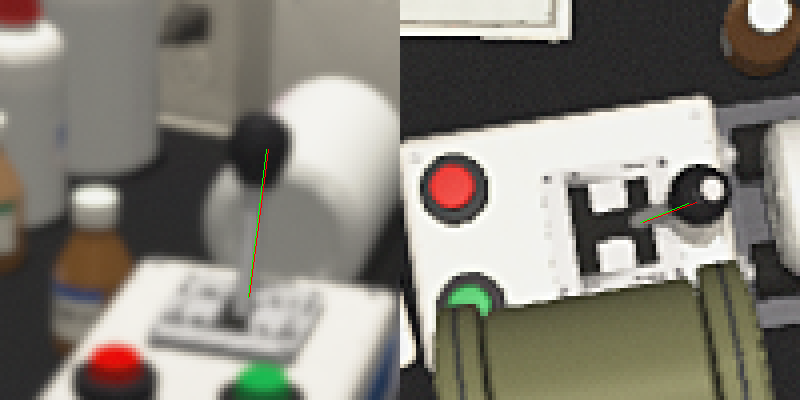

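Knob is fully right (at the stop, ~0.37–0.39) in the neutral channel, green/red predictions coincide with it. Going behind it on the near side.

>>> play_rows(steps=[{"dx":0.01,"dy":-0.027,"dz":0,"wx":0,"wy":0,"wz":0},{"dx":0.03,"dy":-0.026,"dz":0,"wx":0,"wy":0,"wz":0},{"dx":0.007,"dy":0,"dz":-0.02,"wx":0,"wy":0,"wz":0},{"dx":0,"dy":0,"dz":-0.03,"wx":0,"wy":0,"wz":0},{"dx":0,"dy":0,"dz":-0.03,"wx":0,"wy":0,"wz":0},{"dx":0,"dy":0,"dz":-0.017,"wx":0,"wy":0,"wz":0},{"dx":0,"dy":0,"dz":0,"wx":0,"wy":0,"wz":0},{"dx":0,"dy":0,"dz":0,"wx":0,"wy":0,"wz":0}])

```text
time: 9.55
tcp_pos: [461.8, 78.8, 135.6]
tool_rot: [-3.141, 0.002, 0.168]
contact_force: [-0.0, -1.0, 1.0]
gripper_width: -0.002
grip_force: 0.0
```

>>> play_rows(steps=[{"dx":0.005,"dy":0.0008,"dz":0,"wx":0,"wy":0,"wz":0},{"dx":0.005,"dy":0.0008,"dz":0,"wx":0,"wy":0,"wz":0},{"dx":0.005,"dy":0.0008,"dz":0,"wx":0,"wy":0,"wz":0},{"dx":0.005,"dy":0.0008,"dz":0,"wx":0,"wy":0,"wz":0},{"dx":0.005,"dy":0.0008,"dz":0,"wx":0,"wy":0,"wz":0},{"dx":0.005,"dy":0.0008,"dz":0,"wx":0,"wy":0,"wz":0},{"dx":0.004,"dy":0.0007,"dz":0,"wx":0,"wy":0,"wz":0},{"dx":0.004,"dy":0.0007,"dz":0,"wx":0,"wy":0,"wz":0}])

```text
time: 10.22
tcp_pos: [499.8, 84.7, 136.3]
tool_rot: [3.141, 0.001, 0.168]
contact_force: [-1.6, -0.8, 1.8]
gripper_width: -0.003
grip_force: 0.9
```

>>> play_rows(steps=[{"dx":0.003,"dy":0.0005,"dz":0,"wx":0,"wy":0,"wz":0},{"dx":0.003,"dy":0.0005,"dz":0,"wx":0,"wy":0,"wz":0},{"dx":0.003,"dy":0.0005,"dz":0,"wx":0,"wy":0,"wz":0},{"dx":0.003,"dy":0.0005,"dz":0,"wx":0,"wy":0,"wz":0},{"dx":0.003,"dy":0.0005,"dz":0,"wx":0,"wy":0,"wz":0},{"dx":0.003,"dy":0.0005,"dz":0,"wx":0,"wy":0,"wz":0},{"dx":0.003,"dy":0.0005,"dz":0,"wx":0,"wy":0,"wz":0},{"dx":0.003,"dy":0.0005,"dz":0,"wx":0,"wy":0,"wz":0}])

```text
time: 10.88
tcp_pos: [523.4, 89.0, 135.8]
tool_rot: [-3.141, 0.001, 0.168]
contact_force: [-2.6, 0.6, -2.1]
gripper_width: 0.003
grip_force: 1.0
```

>>> play_rows(steps=[{"dx":0.002,"dy":0.0003,"dz":0,"wx":0,"wy":0,"wz":0},{"dx":0.002,"dy":0.0003,"dz":0,"wx":0,"wy":0,"wz":0},{"dx":0.002,"dy":0.0003,"dz":0,"wx":0,"wy":0,"wz":0},{"dx":0.002,"dy":0.0003,"dz":0,"wx":0,"wy":0,"wz":0},{"dx":0.001,"dy":0.0002,"dz":0,"wx":0,"wy":0,"wz":0},{"dx":0.001,"dy":0.0002,"dz":0,"wx":0,"wy":0,"wz":0},{"dx":0.001,"dy":0.0002,"dz":0,"wx":0,"wy":0,"wz":0},{"dx":0.001,"dy":0.0002,"dz":0,"wx":0,"wy":0,"wz":0}])

```text
time: 11.55
tcp_pos: [535.6, 90.7, 136.3]
tool_rot: [3.141, 0.0, 0.168]
contact_force: [-3.2, -0.3, -0.4]
gripper_width: 0.002
grip_force: 1.0
```

>>> play_rows(steps=[{"dx":0.0005,"dy":0.0001,"dz":0,"wx":0,"wy":0,"wz":0},{"dx":0.0005,"dy":0.0001,"dz":0,"wx":0,"wy":0,"wz":0},{"dx":0.0005,"dy":0.0001,"dz":0,"wx":0,"wy":0,"wz":0},{"dx":0.0005,"dy":0.0001,"dz":0,"wx":0,"wy":0,"wz":0},{"dx":0.0005,"dy":0.0001,"dz":0,"wx":0,"wy":0,"wz":0},{"dx":0.0005,"dy":0.0001,"dz":0,"wx":0,"wy":0,"wz":0},{"dx":0.0005,"dy":0.0001,"dz":0,"wx":0,"wy":0,"wz":0},{"dx":0.0005,"dy":0.0001,"dz":0,"wx":0,"wy":0,"wz":0}])

```text
time: 12.22
tcp_pos: [539.6, 91.6, 136.3]
tool_rot: [-3.142, 0.0, 0.168]
contact_force: [-2.5, 0.4, -2.0]
gripper_width: 0.002
grip_force: 1.0
```

>>> play_rows(steps=[{"dx":0.0005,"dy":0.0001,"dz":0,"wx":0,"wy":0,"wz":0},{"dx":0.0005,"dy":0.0001,"dz":0,"wx":0,"wy":0,"wz":0},{"dx":0.0005,"dy":0.0001,"dz":0,"wx":0,"wy":0,"wz":0},{"dx":0.0005,"dy":0.0001,"dz":0,"wx":0,"wy":0,"wz":0},{"dx":0.0005,"dy":0.0001,"dz":0,"wx":0,"wy":0,"wz":0},{"dx":0.0005,"dy":0.0001,"dz":0,"wx":0,"wy":0,"wz":0},{"dx":0.0005,"dy":0.0001,"dz":0,"wx":0,"wy":0,"wz":0},{"dx":0.0005,"dy":0.0001,"dz":0,"wx":0,"wy":0,"wz":0}])

```text
time: 12.88
tcp_pos: [542.3, 92.3, 135.7]
tool_rot: [-3.141, 0.004, 0.168]
contact_force: [-7.2, -1.3, -1.3]
gripper_width: -0.004
grip_force: 3.9
```

>>> play_rows(steps=[{"dx":0.0005,"dy":0.0001,"dz":0,"wx":0,"wy":0,"wz":0},{"dx":0.0005,"dy":0.0001,"dz":0,"wx":0,"wy":0,"wz":0},{"dx":0,"dy":0,"dz":0,"wx":0,"wy":0,"wz":0},{"dx":0,"dy":0,"dz":0,"wx":0,"wy":0,"wz":0},{"dx":0,"dy":0,"dz":0,"wx":0,"wy":0,"wz":0},{"dx":0,"dy":0,"dz":0,"wx":0,"wy":0,"wz":0},{"dx":0,"dy":0,"dz":0,"wx":0,"wy":0,"wz":0},{"dx":0,"dy":0,"dz":0,"wx":0,"wy":0,"wz":0}])

```text
time: 13.55
tcp_pos: [542.7, 92.4, 135.6]
tool_rot: [-3.141, 0.005, 0.168]
contact_force: [-8.4, -1.4, 0.9]
gripper_width: 0.002
grip_force: 4.5
```

>>> play_rows(steps=[{"dx":-0.01,"dy":-0.0016,"dz":0,"wx":0,"wy":0,"wz":0},{"dx":-0.02,"dy":-0.003,"dz":0,"wx":0,"wy":0,"wz":0},{"dx":-0.03,"dy":-0.003,"dz":0,"wx":0,"wy":0,"wz":0},{"dx":-0.02,"dy":0,"dz":0.03,"wx":0,"wy":0,"wz":0},{"dx":-0.02,"dy":0.02,"dz":0.02,"wx":0,"wy":0,"wz":0},{"dx":-0.02,"dy":0.03,"dz":0,"wx":0,"wy":0,"wz":0},{"dx":-0.01,"dy":0.03,"dz":0,"wx":0,"wy":0,"wz":0},{"dx":0,"dy":0,"dz":0,"wx":0,"wy":0,"wz":0}])

```text
time: 14.22
tcp_pos: [414.3, 168.6, 188.6]
tool_rot: [-3.139, -0.007, 0.172]
contact_force: [-0.9, 0.9, 0.0]
gripper_width: -0.001
grip_force: 0.0
```

```bash
python3 - <<'E'
from workcell import *
from h import *
import cv2
print(sense()["tcp_pos"],sense()["contact_force"])
P=[511,133.4,.165]
im=[]
for n,(r,c,s) in {"side":(150,260,110),"top":(165,260,100)}.items():
    C=camera(n); o=cv2.resize(C["color"][r:r+s,c:c+s],(400,400),interpolation=3)
    for f,col in((.40,(0,255,0)),(.3,(0,0,255))):
        q=(proj(C,w(P,[knob(f,.36,l) for l in (50,125)]))-[c,r])*400/s
        cv2.line(o,*[tuple(int(v) for v in x) for x in q],col,1)
    im.append(o); print(n,find_in(n,"lever_knob")[:1],find_in(n,"start_button_top")[:1])
print(w(P,knob(.4,.36)))
cv2.imwrite("pics/c5.png",np.hstack(im))
E
```

```text
[414.28510262 168.64928682 188.61042371] [-0.87697769  0.90682087  0.01623562]
side [{'point': [556.5, 114.3, 144.3], 'score': 0.92}] [{'point': [460.9, 220.5, 108.3], 'score': 0.58}]
top [{'point': [561.5, 106.9, 162.2], 'score': 0.55}] [{'point': [464.1, 300.5, 13.9], 'score': 0.19}]
[[565.67796334 101.38794971 153.75225734]]
```

View pics/c5.png

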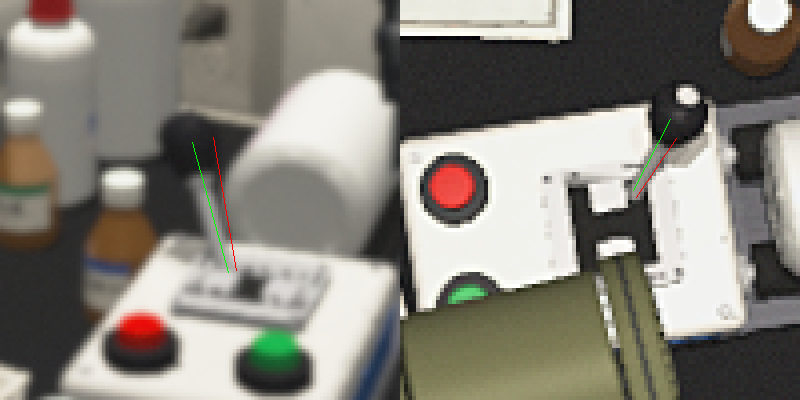

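Lever home: knob centre at (190,142) in the side crop, on the 0.40 prediction (193,142). Now to the green button.

>>> play_rows(steps=[{"dx":0.012,"dy":0.012,"dz":0,"wx":0,"wy":0,"wz":0},{"dx":0.018,"dy":0.017,"dz":0,"wx":0,"wy":0,"wz":0},{"dx":0.018,"dy":0.017,"dz":-0.01,"wx":0,"wy":0,"wz":0},{"dx":0,"dy":0,"dz":-0.02,"wx":0,"wy":0,"wz":0},{"dx":0,"dy":0,"dz":-0.02,"wx":0,"wy":0,"wz":0},{"dx":0,"dy":0,"dz":-0.015,"wx":0,"wy":0,"wz":0},{"dx":0,"dy":0,"dz":0,"wx":0,"wy":0,"wz":0},{"dx":0,"dy":0,"dz":0,"wx":0,"wy":0,"wz":0}])

```text
time: 15.18
tcp_pos: [462.4, 210.1, 120.3]
tool_rot: [3.141, 0.002, 0.166]
contact_force: [0.8, 0.8, 0.4]
gripper_width: -0.002
grip_force: 0.0
```

Shift 4 mm left and start down slowly.

>>> play_rows(steps=[{"dx":0,"dy":0.004,"dz":-0.002,"wx":0,"wy":0,"wz":0},{"dx":0,"dy":0,"dz":-0.002,"wx":0,"wy":0,"wz":0},{"dx":0,"dy":0,"dz":-0.002,"wx":0,"wy":0,"wz":0},{"dx":0,"dy":0,"dz":-0.002,"wx":0,"wy":0,"wz":0},{"dx":0,"dy":0,"dz":-0.002,"wx":0,"wy":0,"wz":0},{"dx":0,"dy":0,"dz":-0.002,"wx":0,"wy":0,"wz":0},{"dx":0,"dy":0,"dz":-0.002,"wx":0,"wy":0,"wz":0},{"dx":0,"dy":0,"dz":0,"wx":0,"wy":0,"wz":0}])

```text
time: 15.85
tcp_pos: [462.2, 214.9, 106.8]
tool_rot: [3.141, 0.001, 0.168]
contact_force: [0.6, -0.1, -0.0]
gripper_width: -0.002
grip_force: 0.0
```

>>> play_rows(steps=[{"dx":0,"dy":0,"dz":-0.001,"wx":0,"wy":0,"wz":0},{"dx":0,"dy":0,"dz":-0.001,"wx":0,"wy":0,"wz":0},{"dx":0,"dy":0,"dz":-0.001,"wx":0,"wy":0,"wz":0},{"dx":0,"dy":0,"dz":-0.001,"wx":0,"wy":0,"wz":0},{"dx":0,"dy":0,"dz":0,"wx":0,"wy":0,"wz":0},{"dx":0,"dy":0,"dz":0,"wx":0,"wy":0,"wz":0},{"dx":0,"dy":0,"dz":0,"wx":0,"wy":0,"wz":0},{"dx":0,"dy":0,"dz":0,"wx":0,"wy":0,"wz":0}])

```text
time: 16.52
tcp_pos: [462.7, 215.0, 103.5]
tool_rot: [-3.142, -0.0, 0.168]
contact_force: [-1.3, -1.4, 2.5]
gripper_width: -0.001
grip_force: 1.4
```

>>> play_rows(steps=[{"dx":0,"dy":0,"dz":-0.001,"wx":0,"wy":0,"wz":0},{"dx":0,"dy":0,"dz":-0.001,"wx":0,"wy":0,"wz":0},{"dx":0,"dy":0,"dz":-0.001,"wx":0,"wy":0,"wz":0},{"dx":0,"dy":0,"dz":-0.001,"wx":0,"wy":0,"wz":0},{"dx":0,"dy":0,"dz":-0.0005,"wx":0,"wy":0,"wz":0},{"dx":0,"dy":0,"dz":0,"wx":0,"wy":0,"wz":0},{"dx":0,"dy":0,"dz":0,"wx":0,"wy":0,"wz":0},{"dx":0,"dy":0,"dz":0,"wx":0,"wy":0,"wz":0}])

```text
time: 17.18
tcp_pos: [462.8, 215.1, 100.0]
tool_rot: [3.142, 0.0, 0.168]
contact_force: [-4.4, -2.1, 9.9]
gripper_width: 0.001
grip_force: 4.9
```

>>> play_rows(steps=[{"dx":0,"dy":0,"dz":-0.001,"wx":0,"wy":0,"wz":0},{"dx":0,"dy":0,"dz":-0.0005,"wx":0,"wy":0,"wz":0},{"dx":0,"dy":0,"dz":0,"wx":0,"wy":0,"wz":0},{"dx":0,"dy":0,"dz":0,"wx":0,"wy":0,"wz":0},{"dx":0,"dy":0,"dz":0,"wx":0,"wy":0,"wz":0},{"dx":0,"dy":0,"dz":0,"wx":0,"wy":0,"wz":0},{"dx":0,"dy":0,"dz":0,"wx":0,"wy":0,"wz":0},{"dx":0,"dy":0,"dz":0,"wx":0,"wy":0,"wz":0}])

```text
time: 17.85
tcp_pos: [462.8, 215.1, 99.8]
tool_rot: [3.141, 0.001, 0.168]
contact_force: [-8.0, -2.7, 18.2]
gripper_width: -0.003
grip_force: 8.5
```

>>> play_rows(steps=[{"dx":0,"dy":0,"dz":0.006,"wx":0,"wy":0,"wz":0},{"dx":0,"dy":0,"dz":0.01,"wx":0,"wy":0,"wz":0},{"dx":0,"dy":0,"dz":0.03,"wx":0,"wy":0,"wz":0},{"dx":0,"dy":0,"dz":0.03,"wx":0,"wy":0,"wz":0},{"dx":-0.02,"dy":0,"dz":0.03,"wx":0,"wy":0,"wz":0},{"dx":-0.03,"dy":0,"dz":0.02,"wx":0,"wy":0,"wz":0},{"dx":-0.02,"dy":0,"dz":0,"wx":0,"wy":0,"wz":0},{"dx":0,"dy":0,"dz":0,"wx":0,"wy":0,"wz":0}])

```text
time: 18.52
tcp_pos: [391.2, 215.4, 225.0]
tool_rot: [-3.14, -0.003, 0.169]
contact_force: [0.1, -0.0, -0.2]
gripper_width: 0.002
grip_force: 0.0
```

```bash
python3 - <<'E'
from workcell import *
import cv2
print(sense()["tcp_pos"],sense()["contact_force"])
C=camera("side")["color"]
cv2.imwrite("pics/c6.png",cv2.resize(C[120:340,210:430],(600,600),interpolation=3))
E
```

```text
[391.15146205 215.43021452 225.03265993] [ 0.14531736 -0.03926708 -0.20081407]
```

View pics/c6.png

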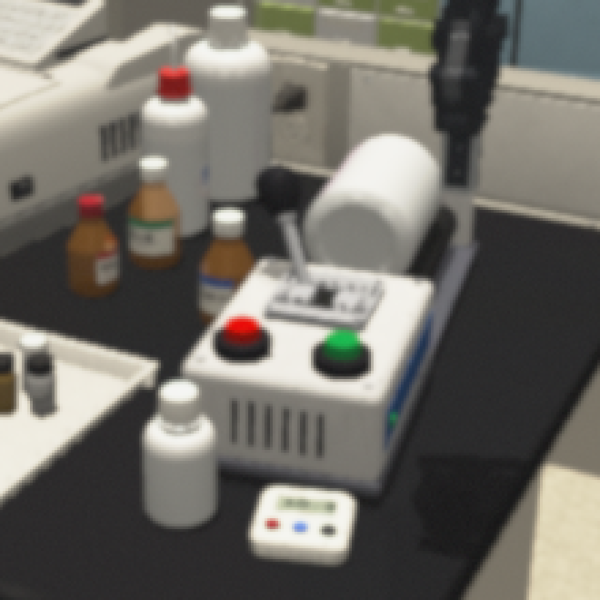

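The lever is home at (280,190), the green button is up at (343,345), the bottle and other items are in place, and the arm is clear.

```bash
python3 -c "
from workcell import *
print(hand_in())"
```

```text
the job is handed in; nothing more can be done
None
```

The job is handed in, with no verdict returned: the lever was pushed with shut fingertips right, then forward to its stop in third (peak 8.4 N); the green button was then pressed to its stop and released, and red, the bottle and the items beside the machine were left alone.

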